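Wind the pottery bench timer and stand it with its batch

TASK

Time the teapots on the plaster bat: press the bell timer down just enough that it does not spin on the bench, wind its dial clockwise past the red 15-minute mark, then turn it back to 10 minutes. Stand the set timer upright in the clear space on the bat, fully on it, and let go. Never lean on it with more than about 4 kg, set it down gently, and leave the teapots, the lid and the bowl where they are.

Things in the scene. Friction and masses are not known exactly. Their poses are not given: they have to be found in the camera images.
- timer: Loose mechanical bell timer, 0.28 kg in all: a round steel case 90 mm across, flat white scale face 34 mm above the surface it stands on, four rubber feet at 34 mm radius. Origin on its axis at the underside, z up. Light: its weight alone holds it against only about 0.08 N m, so a dial turned without pressing spins the whole timer. Pressing down on the dial holds it: 10 to 15 N is ample, over 40 N too much.
- scale_zero (a point): Green zero mark of the minute scale, 37 mm from the axis on the case's own -x side. The scale is fixed on the white face and runs clockwise seen from above, one tick per minute 0.24 rad (13.75 degrees) apart, no numerals: long black marks at 5 and 10 minutes, a broad red mark at 15 (the top mark).
- dial (a joint): Dial, rad: 0 with the pointer on the green zero mark, grows clockwise seen from above by 0.24 per minute: 10 minutes is 2.4, the red 15-minute mark 3.6, a hard stop follows at 3.85. Takes 0.17 N m (unwound) to 0.22 N m (wound up) to wind, about 0.13 N m to turn back; stays where it is left. Starts with 0 to 4 minutes left on it.
- dial_grip (a point): On the dial's axis, 57 mm above the surface the timer stands on. The black dial: a round skirt, radius 30 mm, top 40 mm above that surface, and across it an upright grip bar 16 mm wide, 50 mm long, 26 mm high, top 66 mm above that surface. x runs along the bar, its orange pointer end is -x; z up; turns with the dial. Grip across the 16 mm, about 30 N, fingertips at the skirt.
- bench: The wooden work bench, top at z = 0, on which the timer stands at the start.
- bat: Fixed round plaster bat (thick slab), 320 mm across and 40 mm high, cream rim and white top. Origin at the centre of its underside, z up.
- bat_free (a point): Middle of the clear part of the bat's top (40 mm above the bench), 95 mm from its centre on its own -x side; room there for the timer and for fingers beside it.
- teapot_a: Raw clay teapot standing upside down on the bat, body 82 mm across, 60 mm high, spout and handle reaching 66 mm from its axis; loose, leave alone. Origin at its underside; it stands 95 mm from the bat's centre.
- teapot_b: The second teapot, lighter clay, same size, also on the bat; leave alone.
- lid: Loose clay teapot lid on the bench near the timer, 60 mm across, 31 mm high, origin at its underside; leave alone.
- bowl: Loose terracotta water bowl on the bench, 100 mm across, 45 mm high, origin at its underside; leave alone.

How it is judged (in metres and radians):
On the way, in this order (a step that is already met when the one before it is completed fails the run):
1. the dial has been wound past the red 15-minute mark (value of joint dial above 3.62 rad), for 0.1 s.
2. the dial has been turned back to 10 minutes, within half a minute (value of joint dial between 2.28 and 2.52 rad), for 0.2 s.
At the end, for the whole second after the job is handed in: The dial reads 10 minutes within half a minute (2.28 to 2.52 rad); the timer stands upright (within 0.08 rad) and at rest on the bat's top, its axis within 120 mm of the bat's axis so that all its feet are on it (all of step 2 and horizontal distance between timer and bat below 0.12 m and z of timer in the frame of bat between 0.034 and 0.046 m and angle between timer's own z axis and vertical below 0.08 rad and linear speed of timer below 0.01 m/s); the robot touches nothing.
It fails at once if the timer is leaned on with more than 45 N on the bench, or pressed or dropped on the bat with more than 60 N (contact force between timer and bench above 45 N or contact force between timer and bat above 60 N).
It fails at once if the timer is tipped over (angle between timer's own z axis and vertical above 0.7 rad).
It fails at once if a teapot, the lid or the bowl is moved by more than 15 mm (distance of any of teapot_a, teapot_b, lid, bowl from where it was at the start of the episode above 0.015 m).
It also fails if it takes over 72 s, if anything falls off the work surface, if the arm or the gripper's body presses on something with over 40 N, if the wrist force passes 120 N, or if a joint passes its speed limit or range.

ROBOT

A 6-joint arm with a two-finger parallel gripper is mounted at the origin on the work surface. World frame = base frame: x ahead of the robot, y to its left, z up, the work surface at z = 0. Lengths are in m, angles in degrees, forces in N, time in s.
With the tool pointing down it reaches from about 0.35 to 0.875 m from the base axis. Payload 4.2 kg.
Tool frame: the origin (TCP) lies on the centre line of the jaws, within the pads' length; the fingertips stand tip_reach ahead of it and the grasp point (between the pads) is the TCP (tip_reach is the distance from the TCP to the fingertips, in m); z points along the fingers, y is the line along which they close (so a half turn about z gives the same grasp; the last joint's range is limited). The gripper opens to 87 mm and grips with 3 to 60 N. Pads are 19 mm wide; open, the fingers measure 117 mm over their backs; the gripper's body (75 mm by 190 mm) begins 51 mm behind the grasp point.
Start: joints at [84.718, 22.042, 0.453, 0, -68.411, -14.817], TCP at [0.215, 0.587, 0.242] pointing down, gripper open.
Joint ranges: [-179.83, 179.83], [-69.29, 118.12], [-61.27, 80.66], [-181.25, 117.63], [-171.15, -9.14], [-177.46, 177.46]. Speed limits (degrees/s): [159.86, 159.86, 180, 180, 180, 180].

INTERFACE

Orientations are given as a 3x3 rotation matrix whose columns are the frame's x, y, z axes.
In Python, from station import sense, capture, finish_job, tip_reach gives the robot as it stands.
- The arm moves only by the tool arm_command, never from a script. Its argument "deltas" is a list of rows, each a list of 7 numbers: the turn, a rotation vector about the tool's x, y, z in rad, then the shift along the tool's x, y, z in cm, then the closure, from -1 (fully open) to 1 (shut), so that 0 is half open. In form: [[rx, ry, rz, dx, dy, dz, hand], ...]. A call has 1 to 8 rows; each row is the pose to reach, as a shift and turn from the pose commanded when the call began, along the tool's axes at that moment; what a row does not reach only later rows make up. A row lasts 1/12 s, in which the tool goes at most 41.7 mm and 7.16 degrees, less where a joint would pass 70% of its speed; a pose out of reach is approached as far as the arm can. A call with a gripper value outside its range is refused whole. The fingers move at their own pace and stop on an object; the grip force is fixed at half the most. Time passes only in rows, so rows that repeat a pose let the fingers close. It gives the time, the measured TCP pose, the force, the opening and the grip force at its end, in the units of the state.
- sense(): the state, without advancing time (a new reading comes with each control period).
- capture(name): name is "scene" or "side" or "wrist"; returns a dict with "pixels" (420x560x3 uint8, blue, green, red), "fovy" (degrees; the focal length in pixels is half the picture's height over the tangent of half this angle, whatever the lens; pixels are square), "cx", "cy" (the principal point, pixels), "rvec" (rotation vector, rad) and "tvec" (3), from world to camera coordinates, as OpenCV has them. Camera axes: x right, y down, z forward; pixel columns grow to the right and rows downward; lengths in m; the calibration is good to about 2 mm. A picture is of the moment at which its call begins. There is no depth.
- finish_job(): hands the job in; it is judged then, once.
The state is a dict: "time_s": time; "joints": joint angles; "joint_velocities": joint speeds; "effort": joint torques, N m; "tcp_pos": TCP position; "ee_rot": TCP orientation; "wrist_force": force on the tool from outside, world axes, zero at the start; "moment": the same for the moment, N m; "gripper_width": opening from 0.0 (shut) to 1.0 (fully open); "gripper_force": force on a finger pad.
Only numpy, scipy, OpenCV 4.12 (cv2) and the standard library are available. Lean on these libraries where they do the work, as an engineer would, in place of code of your own. Each camera call takes 0.05 s, during which the arm holds its last target. There are 200 camera calls.

## Working session

There is one attempt and no reset: what is moved stays moved. The work goes in short steps, Python scripts to look and compute and a tool call to move; the robot and the scene stay as the last step left them, time stands still between calls to the robot, and variables do not carry over. Pictures are saved under pics/ and viewed, at most 10 in all, crops included, and the job is handed in when it is done.

Besides the shell and the picture viewer there is one more tool, called as name(argument=value, ...) on one line, values as JSON. arm_command: Moves the arm, as the interface text tells. Its arguments: {"type":"object","properties":{"deltas":{"type":"array"}},"required":["deltas"]}

```bash
mkdir -p pics; cat > h.py <<'E'
import numpy as np, cv2
from station import sense, capture, finish_job, tip_reach
def K(c):
    f=c["pixels"].shape[0]/2/np.tan(np.radians(c["fovy"])/2)
    return np.array([[f,0,c["cx"]],[0,f,c["cy"]],[0,0,1]])
def ray(c,uv,z):
    R=cv2.Rodrigues(np.array(c["rvec"],float))[0]; t=np.array(c["tvec"],float).ravel()
    o=-R.T@t; d=R.T@np.linalg.inv(K(c))@np.array([uv[0],uv[1],1.])
    return o+d*(z-o[2])/d[2]
def proj(c,p):
    return cv2.projectPoints(np.array(p,float).reshape(-1,3),np.array(c["rvec"],float),np.array(c["tvec"],float),K(c),None)[0].reshape(-1,2)
E
python3 - <<'E'
from h import *
s=sense();print(s,tip_reach)
for n in("scene","side","wrist"):
    c=capture(n);cv2.imwrite(f"pics/{n}0.png",c["pixels"]);print(n,c["fovy"],c["cx"],c["cy"],c["rvec"],c["tvec"])
a=[cv2.imread(f"pics/{n}0.png") for n in("scene","side")]
E
```

```text
{'time_s': 0.0, 'joints': array([ 8.47170993e+01,  2.20901380e+01,  3.77759698e-01, -2.90256884e-02,
       -6.84138533e+01, -1.48173949e+01]), 'joint_velocities': array([ 0.12175491,  0.01520771, -0.05866158, -0.0321555 ,  0.0304729 ,
       -0.05405593]), 'effort': array([ 3.34339466e-04, -3.90662634e+01,  1.87402850e+01,  4.21981260e+00,
        1.09887178e-02, -1.87944984e-04]), 'tcp_pos': array([0.21456648, 0.58638512, 0.24045227]), 'ee_rot': array([[ 9.39028270e-01, -3.43839289e-01, -6.71911062e-04],
       [-3.43839928e-01, -9.39025814e-01, -2.15038004e-03],
       [ 1.08443312e-04,  2.25029750e-03, -9.99997462e-01]]), 'wrist_force': array([-1.55994216, -0.3503853 ,  1.13751207]), 'moment': array([-0.06367818, -0.00352937,  0.04035347]), 'gripper_force': 0.0, 'gripper_width': 1.0036676989854736} 0.019
scene 47.178650949328755 288.7590279897978 207.98007892605972 [ 2.43783681  0.95069716 -0.26869204] [-0.45511446 -0.32050638  1.32710896]
side 57.53897544624331 273.46483365886695 205.71358171273081 [ 0.19244827 -2.77541537  1.29480404] [0.62187182 0.09359156 0.87988448]
wrist 68.20918501217061 279.5540674979331 209.08371027779324 [-1.69228666  2.42300984  0.3485994 ] [ 0.62415795 -0.03352486  0.39111781]
```

View pics/scene0.png

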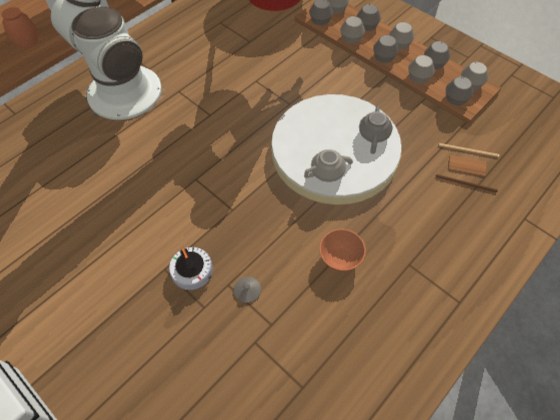

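View pics/wrist0.png

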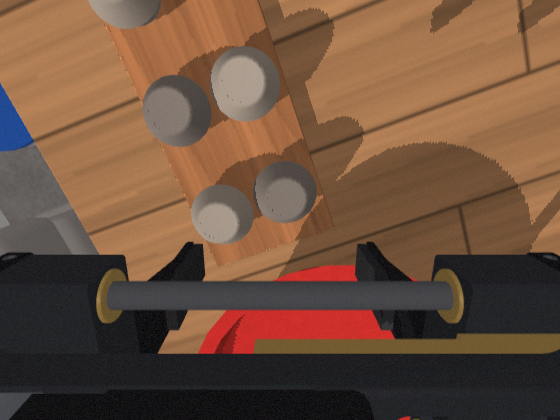

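The scene view shows the timer at (190,267) with its orange pointer near (184,252), the lid at (247,290), the bowl at (342,252), the bat top centred at (337,145), and the teapots at (376,125) and (328,163). The wrist view shows only cups and the red tray.

```bash
python3 - <<'E'
from h import *
c=capture("scene");im=c["pixels"];hsv=cv2.cvtColor(im,cv2.COLOR_BGR2HSV)
r=lambda uv,z:ray(c,uv,z).round(4)
print("base axis px",proj(c,[0,0,0]))
# bat top: white, low saturation
w=((hsv[...,1]<40)&(hsv[...,2]>150)).astype(np.uint8);w[:,:262]=0;w[:80]=0;w[210:]=0;w[:,405:]=0
cn=max(cv2.findContours(w,0,1)[0],key=cv2.contourArea)
P=np.array([r(p[0],.04)[:2] for p in cv2.convexHull(cn)],np.float32);print("bat",cv2.minEnclosingCircle(P))
# timer: dark dial vs white face
t=im[235:300,160:222];cv2.imwrite("pics/t.png",cv2.resize(t,None,fx=9,fy=9,interpolation=cv2.INTER_CUBIC))
o=((hsv[...,0]>5)&(hsv[...,0]<18)&(hsv[...,1]>200)&(hsv[...,2]>170)).astype(np.uint8)
o[:,:172]=0;o[:,206:]=0;o[:245]=0;o[285:]=0
ys,xs=np.nonzero(o);print("orange",xs,ys)
for uv,n,z in[((190,262),"dialtop",.053),((247,290),"lid",.012),((342,252),"bowl",.03),((376,125),"pA",.07),((328,163),"pB",.07)]:print(n,r(uv,z))
E
```

```text
base axis px [[123.83551879  91.83558676]]
bat ((0.5609357357025146, 0.23483718931674957), 0.1600334793329239)
orange [] []
dialtop [ 0.5496 -0.2283  0.053 ]
lid [ 0.6668 -0.1822  0.012 ]
bowl [0.7619 0.0137 0.03  ]
pA [0.6145 0.3184 0.07  ]
pB [0.6028 0.1511 0.07  ]
```

View pics/t.png

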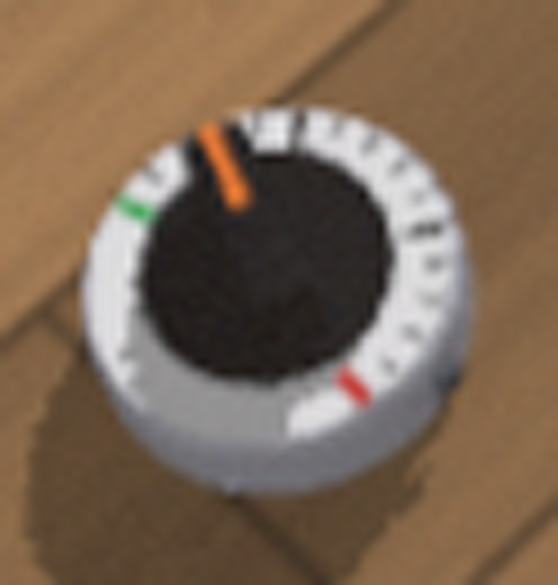

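View pics/side0.png

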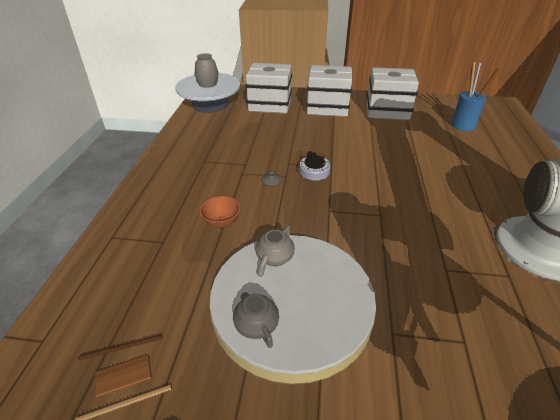

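The crop shows the green mark at (135,208), the 5-minute mark at (298,128), the 10-minute mark at (428,230) and the red mark at (354,388), at 9x from origin (160,235). The orange pointer runs from (208,130) to (238,205), about 2–3 min. The side view confirms the bat's clear side faces the robot.

```bash
python3 - <<'E'
from h import *
from scipy.optimize import least_squares
c=capture("scene")
m={0:(135,208),5:(298,128),10:(428,230),15:(354,388)}
px=lambda p:(160+(p[0]+.5)/9-.5,235+(p[1]+.5)/9-.5)
P=np.array([ray(c,px(p),.034)[:2] for p in m.values()]);k=np.array(list(m))
def f(q): a=q[2]-.24*k; return (q[:2]+q[3]*np.c_[np.cos(a),np.sin(a)]-P).ravel()
s=least_squares(f,[*P.mean(0),np.arctan2(*(P[0]-P.mean(0))[::-1]),.037]);print(s.x,np.degrees(s.x[2]),(s.fun*1000).round(1))
ctr=s.x[:2]
for z in(.066,):
    a=ray(c,px((208,130)),z)[:2]-ctr;b=ray(c,px((238,205)),z)[:2]-ctr
    print(z,a,b,np.hypot(*a),np.hypot(*b))
    for v in(a,b,a-b):
        t=np.arctan2(v[1],v[0]);print("bar deg",np.degrees(t),"min",((s.x[2]-t)%(2*np.pi))/.24)
w=ray(c,px((165,135)),.034);print(proj(c,[*ctr,.066]),proj(c,[*ctr,0]))
st=sense();R=st["ee_rot"];print("joints",st["joints"])
E
```

```text
[ 0.54430517 -0.22952562 -2.85097322  0.03754701] -163.34873325706508 [-0.2 -0.   0.2  0.1 -0.3 -0.2  0.2  0.1]
0.066 [-0.02211133  0.00807849] [-0.00247472  0.00013841] 0.023540880231624477 0.0024785878082007255
bar deg 159.92997067639098 min 2.670448008170142
bar deg 176.79877057937645 min 1.443714261640161
bar deg 157.98402854509436 min 2.8119609133551533
[[186.74274043 258.11573079]] [[192.24300982 271.2713362 ]]
joints [ 8.47173470e+01  2.20667897e+01  4.20731280e-01 -1.12004844e-02
 -6.84129889e+01 -1.48165601e+01]
```

arm_command(deltas=[[0, 0, 0, 59, 65.3, 0, -1], [0, 0, 0, 59, 65.3, 0, -1], [0, 0, 0, 59, 65.3, 0, -1], [0, 0, 0, 59, 65.3, 0, -1], [0, 0, 0, 59, 65.3, 0, -1], [0, 0, 0, 59, 65.3, 0, -1], [0, 0, 0, 59, 65.3, 0, -1], [0, 0, 0, 59, 65.3, 0, -1]])

```text
time_s: 0.92
tcp_pos: [0.3398, 0.2759, 0.2418]
ee_rot: [[0.939, -0.343, 0.0], [-0.343, -0.939, 0.001], [0.0, -0.001, -1.0]]
wrist_force: [0.3, 0.6, 0.1]
gripper_width: 0.997
gripper_force: 0.0
```

arm_command(deltas=[[0, 0, 0, 36.5, 40.4, 0, -1], [0, 0, 0, 36.5, 40.4, 0, -1], [0, 0, 0, 36.5, 40.4, 0, -1], [0, 0, 0, 36.5, 40.4, 0, -1], [0, 0, 0, 36.5, 40.4, 0, -1], [0, 0, 0, 36.5, 40.4, 0, -1], [0, 0, 0, 36.5, 40.4, 0, -1], [0, 0, 0, 36.5, 40.4, 0, -1]])

```text
time_s: 1.58
tcp_pos: [0.4647, -0.0333, 0.2419]
ee_rot: [[0.939, -0.344, 0.001], [-0.344, -0.939, 0.0], [0.001, -0.001, -1.0]]
wrist_force: [-0.1, 0.8, 0.4]
gripper_width: 1.007
gripper_force: 0.0
```

```bash
python3 - <<'E'
from h import *
s=sense();print(s["time_s"],s["tcp_pos"],s["joints"].round(1))
c=capture("wrist");print(proj(c,[.5443,-.2295,.066]),proj(c,s["tcp_pos"]),proj(c,s["tcp_pos"]-[0,0,.18]))
R=cv2.Rodrigues(np.array(c["rvec"]))[0];print("cam",-R.T@np.array(c["tvec"]).ravel(),"axis",R[2])
E
```

```text
1.5833 [ 0.46471853 -0.03330566  0.24188179] [ 16.    6.3 -20.9  -0.  -62.8  54. ]
[[448.85848358  46.50995351]] [[279.78177687 277.6087921 ]] [[279.76478831 194.45075191]]
cam [ 0.53872331 -0.06036505  0.38476101] axis [-0.26518816  0.09769816 -0.95923423]
```

arm_command(deltas=[[0, 0, 0, 14.2, 15.7, 0, -1], [0, 0, 0, 14.2, 15.7, 0, -1], [0, 0, 0, 14.2, 15.7, 0, -1], [0, 0, 0, 14.2, 15.7, 0, -1], [0, 0, 0, 14.2, 15.7, 0, -1], [0, 0, 0, 14.2, 15.7, 5, -1], [0, 0, 0, 14.2, 15.7, 8, -1], [0, 0, 0, 14.2, 15.7, 8, -1]])

```text
time_s: 2.3
tcp_pos: [0.5385, -0.2269, 0.1532]
ee_rot: [[0.938, -0.348, -0.016], [-0.347, -0.938, 0.005], [-0.017, 0.001, -1.0]]
wrist_force: [-1.3, -0.2, -1.7]
gripper_width: 1.002
gripper_force: 0.0
```

```bash
python3 - <<'E'
from h import *
s=sense();print(s["time_s"],s["tcp_pos"],s["joints"].round(1))
c=capture("wrist");cv2.imwrite("pics/w1.png",c["pixels"]);s=sense();print(s["tcp_pos"])
print(proj(c,[.5443,-.2295,.066]),proj(c,s["tcp_pos"]))
E
```

```text
2.3 [ 0.53849948 -0.22692831  0.15317454] [ -7.1  23.  -11.7  -0.2 -56.3  76.9]
[ 0.5408907  -0.22732363  0.15747371]
[[280.16743524 213.01595516]] [[278.93152685 277.77000249]]
```

View pics/w1.png

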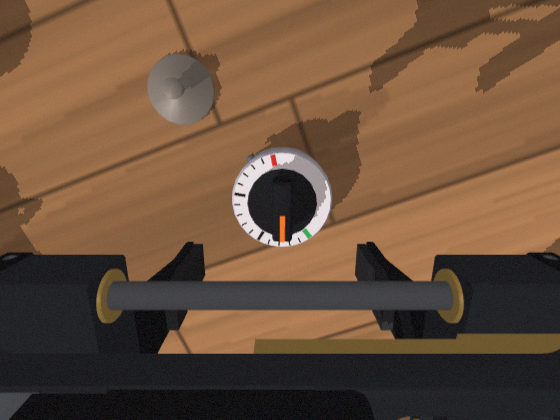

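The wrist view shows the timer centred at about (282,205) between the fingers. The bar is almost vertical, with the orange pointer from (282,215) to (282,242), green at (308,233), and the lid at (181,88).

```bash
python3 - <<'E'
from h import *
from scipy.optimize import least_squares
for _ in range(5): capture("scene")
c=capture("wrist");im=c["pixels"];hsv=cv2.cvtColor(im,cv2.COLOR_BGR2HSV).astype(int);s=sense();print(s["tcp_pos"],s["ee_rot"].round(3))
reg=np.zeros(im.shape[:2],bool);reg[140:250,225:340]=1
H,S,V=hsv[...,0],hsv[...,1],hsv[...,2]
def comp(m):
    n,l,st,ce=cv2.connectedComponentsWithStats((m&reg).astype(np.uint8));i=1+st[1:,4].argmax();return np.argwhere(l==i)[:,::-1].astype(float)
g=comp((H>45)&(H<85)&(S>110));r=comp(((H<4)|(H>174))&(S>150));o=comp((H>6)&(H<20)&(S>200)&(V>180))
print(len(g),g.mean(0),len(r),r.mean(0),len(o),o.min(0),o.max(0))
G=ray(c,g.mean(0),.034)[:2];Rr=ray(c,r.mean(0),.034)[:2]
# centre from the two marks 3.6 rad apart (angle known): symmetric solve
def f(q):
    a=q[2]-.24*np.array([0,15]);return (q[:2]+.037*np.c_[np.cos(a),np.sin(a)]-[G,Rr]).ravel()
q=least_squares(f,[.5443,-.2295,-2.85]).x;print("ctr",q[:2],np.degrees(q[2]))
W=np.array([ray(c,p,.066)[:2] for p in o],np.float32);vx,vy,x0,y0=cv2.fitLine(W,2,0,.01,.01).ravel()
if vx>0:vx,vy=-vx,-vy
t=np.arctan2(vy,vx);d=(q[0]-x0)*-vy+(q[1]-y0)*vx
print("ptr deg",np.degrees(t),"min",(q[2]-t)%(2*np.pi)/.24,"ctr off line",d,"extent",[np.hypot(*(w-q[:2])) for w in (W[0],W[-1])])
R=s["ee_rot"];print("delta tool",R.T@(np.array([*q[:2],.062])-s["tcp_pos"]))
E
```

```text
[ 0.54526101 -0.22715244  0.16432991] [[ 0.94  -0.342  0.005]
 [-0.342 -0.94  -0.001]
 [ 0.005 -0.001 -1.   ]]
29 [307.65517241 238.51724138] 41 [276.56097561 168.80487805] 103 [282. 222.] [286. 245.]
ctr [ 0.54369335 -0.23087818] -163.05646670563883
ptr deg 158.71138 min 2.7803203164464163 ctr off line -1.173938071183031e-05 extent [np.float64(0.0028633327707239995), np.float64(0.02288024327061403)]
delta tool [-0.00070832  0.00411105  0.10232471]
```

arm_command(deltas=[[0, 0, 0.022, -0.05, 0.35, 3, -1], [0, 0, 0.022, -0.05, 0.35, 6, -0.5], [0, 0, 0.022, -0.05, 0.35, 8, -0.3], [0, 0, 0.022, -0.05, 0.35, 9, -0.2], [0, 0, 0.022, -0.05, 0.35, 9.5, -0.2], [0, 0, 0.022, -0.05, 0.35, 9.9, -0.2], [0, 0, 0.022, -0.05, 0.35, 9.9, -0.2], [0, 0, 0.022, -0.05, 0.35, 9.9, -0.2]])

```text
time_s: 3.32
tcp_pos: [0.5432, -0.2307, 0.0639]
ee_rot: [[0.931, -0.364, 0.003], [-0.364, -0.931, -0.001], [0.003, -0.0, -1.0]]
wrist_force: [-0.1, 0.4, -0.3]
gripper_width: 0.623
gripper_force: 0.0
```

arm_command(deltas=[[0, 0, 0, 0, 0, 0.3, -0.2], [0, 0, 0, 0, 0, 0.3, 0.3], [0, 0, 0, 0, 0, 0.3, 0.5], [0, 0, 0, 0, 0, 0.3, 0.8], [0, 0, 0, 0, 0, 0.3, 1], [0, 0, 0, 0, 0, 0.3, 1], [0, 0, 0, 0, 0, 0.3, 1], [0, 0, 0, 0, 0, 0.3, 1]])

```text
time_s: 3.98
tcp_pos: [0.5422, -0.2305, 0.0596]
ee_rot: [[0.931, -0.364, 0.0], [-0.364, -0.931, -0.0], [0.0, -0.0, -1.0]]
wrist_force: [0.3, 0.6, -0.6]
gripper_width: 0.182
gripper_force: 30.0
```

```bash
python3 - <<'E'
from h import *
s=sense();print(s["tcp_pos"],s["wrist_force"],s["moment"],s["gripper_width"],s["gripper_force"],s["joints"].round(2))
E
```

```text
[ 0.5422452  -0.2305487   0.05958689] [ 0.27896076  0.63668462 -0.61717887] [ 0.04559735 -0.04499562 -0.01694244] 0.18225225704665882 29.999936507083476 [ -7.3   29.34 -17.17  -0.   -43.49  75.94]
```

arm_command(deltas=[[0, 0, 0, 0, 0, 0.05, 1], [0, 0, 0, 0, 0, 0.1, 1], [0, 0, 0, 0, 0, 0.1, 1], [0, 0, 0, 0, 0, 0.1, 1]])

```text
time_s: 4.32
tcp_pos: [0.5423, -0.2306, 0.0594]
ee_rot: [[0.931, -0.364, 0.0], [-0.364, -0.931, -0.0], [0.0, 0.0, -1.0]]
wrist_force: [-1.6, 0.0, 5.6]
gripper_width: 0.18
gripper_force: 30.0
```

arm_command(deltas=[[0, 0, 0, 0, 0, 0.05, 1], [0, 0, 0, 0, 0, 0.1, 1], [0, 0, 0, 0, 0, 0.14, 1], [0, 0, 0, 0, 0, 0.14, 1], [0, 0, 0, 0, 0, 0.14, 1]])

```text
time_s: 4.73
tcp_pos: [0.5424, -0.2306, 0.0593]
ee_rot: [[0.932, -0.363, 0.001], [-0.363, -0.932, -0.001], [0.001, 0.0, -1.0]]
wrist_force: [-3.1, 2.3, 12.3]
gripper_width: 0.182
gripper_force: 30.0
```

arm_command(deltas=[[0, 0, 0.06, 0, 0, 0, 1], [0, 0, 0.16, 0, 0, 0, 1], [0, 0, 0.26, 0, 0, 0, 1], [0, 0, 0.36, 0, 0, 0, 1], [0, 0, 0.46, 0, 0, 0, 1], [0, 0, 0.56, 0, 0, 0, 1], [0, 0, 0.66, 0, 0, 0, 1], [0, 0, 0.76, 0, 0, 0, 1]])

```text
time_s: 5.4
tcp_pos: [0.5426, -0.2305, 0.0593]
ee_rot: [[0.421, -0.907, 0.001], [-0.907, -0.421, -0.001], [0.001, -0.001, -1.0]]
wrist_force: [-3.4, 3.7, 10.5]
gripper_width: 0.181
gripper_force: 30.0
```

```bash
cat > m.py <<'E'
from h import *
c=capture("wrist");im=c["pixels"];s=sense()
print(s["tcp_pos"].round(4),"yaw",np.degrees(np.arctan2(s["ee_rot"][1,0],s["ee_rot"][0,0])).round(2),"F",s["wrist_force"].round(1),"M",s["moment"].round(2),"j6",s["joints"][5].round(1))
hsv=cv2.cvtColor(im,cv2.COLOR_BGR2HSV).astype(int);H,S,V=[hsv[...,i] for i in range(3)]
def comp(m):
    n,l,st,ce=cv2.connectedComponentsWithStats(m.astype(np.uint8));
    return None if n<2 else (ce[1+st[1:,4].argmax()],st[1:,4].max())
reg=np.zeros(im.shape[:2],bool);reg[150:420,170:400]=1
for n,m in(("green",(H>45)&(H<85)&(S>110)),("red",((H<4)|(H>174))&(S>150)&(V>120))):
    r=comp(m&reg)
    if r:
        w=ray(c,r[0],.034);d=w[:2]-s["tcp_pos"][:2];print(n,r,"ang",np.degrees(np.arctan2(d[1],d[0])),"r",np.hypot(*d))
E
python3 m.py; python3 - <<'E'
from h import *
c=capture("scene");im=c["pixels"];c2=capture("wrist")["pixels"]
a=cv2.resize(im[235:300,160:222],None,fx=6,fy=6,interpolation=2);b=c2[140:380,160:400]
k=np.zeros((400,620,3),np.uint8);k[:390,:372]=a;k[:240,376:616]=b;cv2.imwrite("pics/k1.png",k)
E
```

```text
[ 0.5426 -0.2305  0.0593] yaw -65.32 F [-3.5  3.3 12.4] M [0.99 0.98 0.01] j6 31.9
green (array([311., 257.]), np.int32(1)) ang -157.35376215638345 r 0.01781435720625011
red (array([226.22680412, 219.77319588]), np.int32(97)) ang -10.823443320383326 r 0.03854162007760083
```

View pics/k1.png

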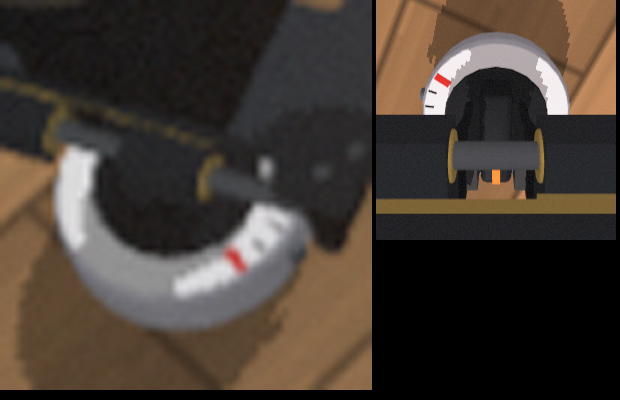

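The red mark shows at (226,220) in the wrist frame, at world angle −10.8° against −9.5° expected. The case hasn't spun, so I'll keep winding.

arm_command(deltas=[[0, 0, 0.1, 0, 0, 0, 1], [0, 0, 0.2, 0, 0, 0, 1], [0, 0, 0.3, 0, 0, 0, 1], [0, 0, 0.4, 0, 0, 0, 1], [0, 0, 0.5, 0, 0, 0, 1], [0, 0, 0.6, 0, 0, 0, 1], [0, 0, 0.7, 0, 0, 0, 1], [0, 0, 0.8, 0, 0, 0, 1]])

```text
time_s: 6.22
tcp_pos: [0.5428, -0.2304, 0.0593]
ee_rot: [[-0.357, -0.934, 0.002], [-0.934, 0.357, -0.001], [0.0, -0.002, -1.0]]
wrist_force: [-3.4, 2.5, 11.4]
gripper_width: 0.181
gripper_force: 30.0
```

arm_command(deltas=[[0, 0, 0.1, 0, 0, 0, 1], [0, 0, 0.2, 0, 0, 0, 1], [0, 0, 0.3, 0, 0, 0, 1], [0, 0, 0.4, 0, 0, 0, 1], [0, 0, 0.5, 0, 0, 0, 1], [0, 0, 0.6, 0, 0, 0, 1], [0, 0, 0.7, 0, 0, 0, 1], [0, 0, 0.8, 0, 0, 0, 1]])

```text
time_s: 6.88
tcp_pos: [0.5431, -0.2306, 0.0593]
ee_rot: [[-0.919, -0.395, 0.002], [-0.395, 0.919, -0.001], [-0.001, -0.002, -1.0]]
wrist_force: [-1.3, 2.2, 10.4]
gripper_width: 0.176
gripper_force: 30.0
```

```bash
python3 m.py
```

```text
[ 0.543  -0.2306  0.0593] yaw -156.98 F [-1.8  2.4 10.6] M [0.88 0.62 0.04] j6 -59.8
green (array([287.7       , 192.65454545]), np.int32(110)) ang -162.73168921304773 r 0.03708289218450116
```

arm_command(deltas=[[0, 0, 0.1, 0, 0, 0, 1], [0, 0, 0.2, 0, 0, 0, 1], [0, 0, 0.3, 0, 0, 0, 1], [0, 0, 0.4, 0, 0, 0, 1], [0, 0, 0.5, 0, 0, 0, 1], [0, 0, 0.6, 0, 0, 0, 1], [0, 0, 0.7, 0, 0, 0, 1], [0, 0, 0.7, 0, 0, 0, 1]])

```text
time_s: 7.6
tcp_pos: [0.5431, -0.2308, 0.0593]
ee_rot: [[-0.957, 0.289, 0.002], [0.289, 0.957, -0.001], [-0.002, -0.0, -1.0]]
wrist_force: [-1.9, 1.1, 10.6]
gripper_width: 0.177
gripper_force: 30.0
```

```bash
python3 m.py; python3 - <<'E'
from h import *
c2=capture("wrist")["pixels"]
cv2.imwrite("pics/k2.png",cv2.resize(c2[140:380,160:400],None,fx=2,fy=2))
E
```

```text
[ 0.5431 -0.2308  0.0593] yaw 163.32 F [-1.   1.3 10.3] M [ 0.5   0.54 -0.12] j6 -99.4
green (array([243.1980198 , 202.68316832]), np.int32(101)) ang -163.36073020849395 r 0.037045818892435405
```

View pics/k2.png

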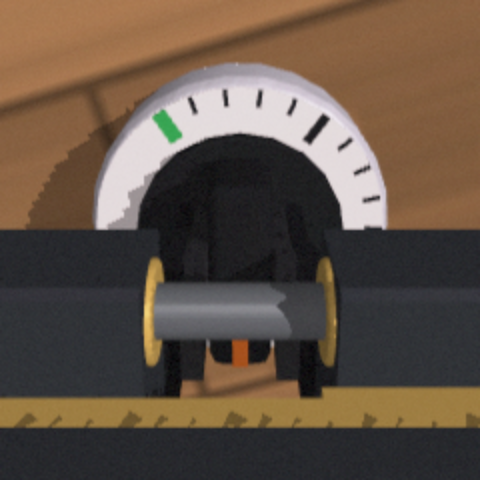

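The green mark sits at world angle −163.4°, so the case has not turned. The pointer in the jaws reads about 3.73 rad, past red. Turning back 1.33 rad.

arm_command(deltas=[[0, 0, -0.1, 0, 0, 0, 1], [0, 0, -0.2, 0, 0, 0, 1], [0, 0, -0.3, 0, 0, 0, 1], [0, 0, -0.4, 0, 0, 0, 1], [0, 0, -0.5, 0, 0, 0, 1], [0, 0, -0.6, 0, 0, 0, 1], [0, 0, -0.7, 0, 0, 0, 1], [0, 0, -0.8, 0, 0, 0, 1]])

```text
time_s: 8.37
tcp_pos: [0.543, -0.2305, 0.0593]
ee_rot: [[-0.871, -0.492, 0.002], [-0.492, 0.871, -0.001], [-0.002, -0.002, -1.0]]
wrist_force: [-2.1, 3.0, 10.6]
gripper_width: 0.183
gripper_force: 30.0
```

arm_command(deltas=[[0, 0, -0.1, 0, 0, 0, 1], [0, 0, -0.2, 0, 0, 0, 1], [0, 0, -0.3, 0, 0, 0, 1], [0, 0, -0.4, 0, 0, 0, 1], [0, 0, -0.5, 0, 0, 0, 1], [0, 0, -0.53, 0, 0, 0, 1], [0, 0, -0.53, 0, 0, 0, 1], [0, 0, -0.53, 0, 0, 0, 1]])

```text
time_s: 9.03
tcp_pos: [0.5429, -0.2304, 0.0593]
ee_rot: [[-0.506, -0.862, 0.002], [-0.862, 0.506, -0.001], [-0.0, -0.002, -1.0]]
wrist_force: [-2.0, 2.6, 11.5]
gripper_width: 0.182
gripper_force: 30.0
```

```bash
python3 m.py; python3 - <<'E'
from h import *
c2=capture("wrist")["pixels"]
cv2.imwrite("pics/k3.png",cv2.resize(c2[140:380,160:400],None,fx=2,fy=2))
s=sense();R=s["ee_rot"];t=s["tcp_pos"]
for z in(.18,.13):print(z,(R.T@(np.array([.469,.235,z])-t)*100).round(2))
E
```

```text
[ 0.5429 -0.2304  0.0593] yaw -120.43 F [-2.2  3.6 11.9] M [ 1.09  0.72 -0.02] j6 -23.2
green (array([324.36633663, 209.69306931]), np.int32(101)) ang -161.8401261932786 r 0.036760587132276146
0.18 [-36.4   29.92 -12.11]
0.13 [-36.39  29.93  -7.11]
```

View pics/k3.png

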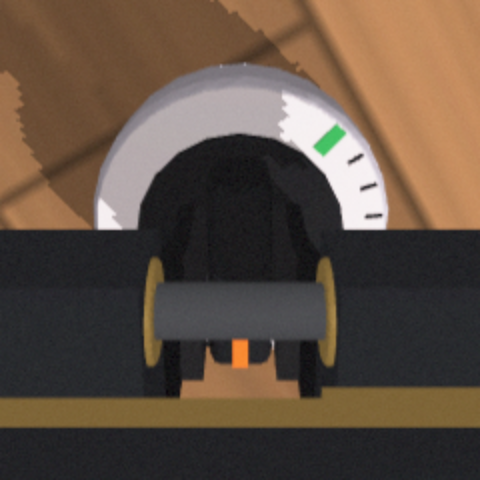

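The green mark at (324,210) and the orange pointer on the jaw's centre line put the dial at about 2.40–2.42 rad. Now I'll lift and carry it.

arm_command(deltas=[[0, 0, 0, 0, 0, -0.5, 1], [0, 0, 0, 0, 0, -2, 1], [0, 0, 0, 0, 0, -5, 1], [0, 0, 0, 0, 0, -8, 1], [0, 0, 0, 0, 0, -11, 1], [0, 0, 0, 0, 0, -12.3, 1], [0, 0, 0, 0, 0, -12.3, 1], [0, 0, 0, 0, 0, -12.3, 1]])

```text
time_s: 9.8
tcp_pos: [0.5416, -0.2302, 0.1794]
ee_rot: [[-0.508, -0.861, -0.001], [-0.861, 0.508, 0.001], [-0.001, 0.001, -1.0]]
wrist_force: [-0.6, 0.7, -4.0]
gripper_width: 0.185
gripper_force: 30.0
```

arm_command(deltas=[[0, 0, 0, -1, 0.8, 0, 1], [0, 0, 0, -3, 2.5, 0, 1], [0, 0, 0, -5.5, 4.5, 0, 1], [0, 0, 0, -8, 6.6, 0, 1], [0, 0, 0, -10.5, 8.6, 0, 1], [0, 0, 0, -13, 10.7, 0, 1], [0, 0, 0, -15.5, 12.7, 0, 1], [0, 0, 0, -18, 14.8, 0, 1]])

```text
time_s: 10.47
tcp_pos: [0.5038, 0.0011, 0.1778]
ee_rot: [[-0.508, -0.862, -0.005], [-0.862, 0.508, -0.001], [0.003, 0.004, -1.0]]
wrist_force: [0.8, -0.4, -2.8]
gripper_width: 0.182
gripper_force: 30.0
```

arm_command(deltas=[[0, 0, 0, -2.5, 2.1, 0, 1], [0, 0, 0, -5, 4.1, 0, 1], [0, 0, 0, -7.5, 6.2, 0, 1], [0, 0, 0, -10, 8.2, 0, 1], [0, 0, 0, -12.5, 10.3, 0, 1], [0, 0, 0, -15, 12.3, 0, 1], [0, 0, 0, -17, 14, 0, 1], [0, 0, 0, -18.4, 15.1, 0, 1]])

```text
time_s: 11.13
tcp_pos: [0.4671, 0.2367, 0.1777]
ee_rot: [[-0.506, -0.863, -0.004], [-0.863, 0.506, -0.002], [0.004, 0.002, -1.0]]
wrist_force: [-0.7, -0.6, -2.8]
gripper_width: 0.183
gripper_force: 30.0
```

```bash
python3 - <<'E'
from h import *
for _ in range(4):capture("side")
s=sense();R=s["ee_rot"];t=s["tcp_pos"];print(s["time_s"],t,s["wrist_force"],s["gripper_width"],R.round(3))
for z in(.106,):print(z,(R.T@(np.array([.469,.235,z])-t)*100).round(2))
a=capture("scene")["pixels"];b=capture("wrist")["pixels"]
cv2.imwrite("pics/k4.png",np.hstack([a[60:320,200:480],b[140:400,150:420]]))
E
```

```text
11.3333 [0.46763359 0.23454345 0.17806563] [ 0.21730515 -0.77645931 -3.14146504] 0.18019139685253055 [[-0.506 -0.862 -0.004]
 [-0.862  0.506 -0.003]
 [ 0.004  0.002 -1.   ]]
0.106 [-0.14 -0.11  7.21]
```

View pics/k4.png

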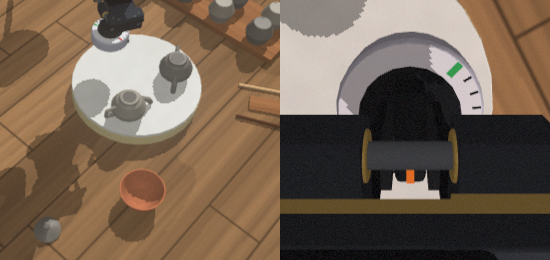

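The timer hangs level in the jaws over the clear side of the bat, clear of both teapots, with the pointer still on the centre line. Lowering.

arm_command(deltas=[[0, 0, 0, 0, 0, 1.5, 1], [0, 0, 0, 0, 0, 3.5, 1], [0, 0, 0, 0, 0, 5.5, 1], [0, 0, 0, 0, 0, 6.8, 1], [0, 0, 0, 0, 0, 7.2, 1], [0, 0, 0, 0, 0, 7.3, 1], [0, 0, 0, 0, 0, 7.3, 1], [0, 0, 0, 0, 0, 7.3, 1]])

```text
time_s: 12.1
tcp_pos: [0.4699, 0.2349, 0.1081]
ee_rot: [[-0.508, -0.862, 0.002], [-0.862, 0.508, 0.001], [-0.002, -0.001, -1.0]]
wrist_force: [0.7, -0.5, -3.8]
gripper_width: 0.177
gripper_force: 30.0
```

arm_command(deltas=[[0, 0, 0, 0, 0, 0.1, 1], [0, 0, 0, 0, 0, 0.2, 1], [0, 0, 0, 0, 0, 0.3, 1], [0, 0, 0, 0, 0, 0.35, 1], [0, 0, 0, 0, 0, 0.4, 1], [0, 0, 0, 0, 0, 0.4, 1]])

```text
time_s: 12.6
tcp_pos: [0.4691, 0.2348, 0.1031]
ee_rot: [[-0.507, -0.862, -0.0], [-0.862, 0.507, -0.0], [0.0, 0.0, -1.0]]
wrist_force: [-0.0, -0.1, -2.8]
gripper_width: 0.185
gripper_force: 30.0
```

arm_command(deltas=[[0, 0, 0, 0, 0, 0.08, 1], [0, 0, 0, 0, 0, 0.16, 1], [0, 0, 0, 0, 0, 0.24, 1], [0, 0, 0, 0, 0, 0.32, 1], [0, 0, 0, 0, 0, 0.37, 1], [0, 0, 0, 0, 0, 0.37, 1]])

```text
time_s: 13.1
tcp_pos: [0.4692, 0.2348, 0.0996]
ee_rot: [[-0.507, -0.862, 0.0], [-0.862, 0.507, -0.0], [0.0, -0.0, -1.0]]
wrist_force: [0.2, -0.5, -0.9]
gripper_width: 0.182
gripper_force: 30.0
```

arm_command(deltas=[[0, 0, 0, 0, 0, 0.05, 1], [0, 0, 0, 0, 0, 0.05, 1], [0, 0, 0, 0, 0, 0.05, 0.6], [0, 0, 0, 0, 0, 0.05, 0.3], [0, 0, 0, 0, 0, 0, 0], [0, 0, 0, 0, 0, 0, -0.2], [0, 0, 0, 0, 0, -0.3, -0.3], [0, 0, 0, 0, 0, -1, -0.3]])

```text
time_s: 13.77
tcp_pos: [0.4687, 0.2344, 0.109]
ee_rot: [[-0.507, -0.862, -0.002], [-0.862, 0.507, -0.001], [0.002, 0.001, -1.0]]
wrist_force: [0.1, 0.0, 0.3]
gripper_width: 0.494
gripper_force: 0.0
```

arm_command(deltas=[[0, 0, 0, 0, 0, -1, -0.3], [0, 0, 0, 0, 0, -3, -0.3], [0, 0, 0, 0, 0, -6, -0.3], [0, 0, 0, 0, 0, -9, -0.3], [0, 0, 0, 0, 0, -12, -0.3], [0, 0, 0, 0, 0, -12, -0.3], [0, 0, 0, 0, 0, -12, -0.3]])

```text
time_s: 14.35
tcp_pos: [0.47, 0.2355, 0.2326]
ee_rot: [[-0.507, -0.862, 0.005], [-0.862, 0.507, 0.004], [-0.006, -0.002, -1.0]]
wrist_force: [-0.3, -0.2, 0.5]
gripper_width: 0.651
gripper_force: 0.0
```

```bash
python3 - <<'E'
from h import *
for _ in range(4):capture("side")
s=sense();print(s["time_s"],s["tcp_pos"],s["wrist_force"],s["gripper_width"])
c=capture("wrist");im=c["pixels"];u=proj(c,[.469,.235,.08])[0].astype(int);print(u)
hsv=cv2.cvtColor(im,cv2.COLOR_BGR2HSV).astype(int);H,S,V=[hsv[...,i] for i in range(3)]
reg=np.zeros(H.shape,bool);reg[100:250,200:370]=1
def comp(m):
    n,l,st,ce=cv2.connectedComponentsWithStats((m&reg).astype(np.uint8));i=1+st[1:,4].argmax();return np.argwhere(l==i)[:,::-1].astype(float)
g=comp((H>45)&(H<85)&(S>110));o=comp((H>6)&(H<20)&(S>200)&(V>150))
G=ray(c,g.mean(0),.074)[:2];W=np.array([ray(c,p,.106)[:2] for p in o],np.float32)
vx,vy,_,_=cv2.fitLine(W,2,0,.01,.01).ravel()
ctr=np.array([.4692,.2348]);d=W.mean(0)-ctr
if np.dot([vx,vy],d)<0:vx,vy=-vx,-vy
gv=G-ctr;print("green r",np.hypot(*gv),"dial",(np.arctan2(gv[1],gv[0])-np.arctan2(vy,vx))%(2*np.pi),len(g),len(o))
b=np.hstack([im,np.zeros((420,240,3),np.uint8)]);a=capture("scene")["pixels"][80:220,220:460];b[:140,560:]=a;cv2.imwrite("pics/k5.png",b)
E
```

```text
14.55 [0.46856603 0.23432715 0.22848995] [ 0.75662189 -0.01127317 -0.09253207] 0.651328496769375
[280 201]
green r 0.03687442456174735 dial 2.41760798299343 32 89
```

View pics/k5.png

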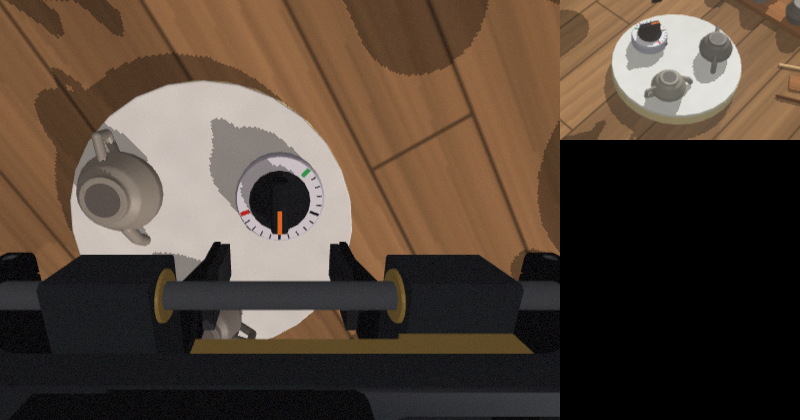

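The timer stands upright fully on the bat at (280,200). The pointer is on the 10-minute mark (2.42 rad measured), nothing else was disturbed, and the gripper is clear.

```bash
python3 -c "
from station import finish_job;print(finish_job())"
```

```text
the job is handed in; nothing more can be done
None
```

I handed the job in: the timer was wound past the red mark (about 3.73 rad), turned back to about 2.42 rad (10 minutes) and left upright on the clear side of the bat, with the gripper clear and the teapots, lid and bowl untouched; no verdict came back.

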